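# Tip the cast bar out of a trunnion mould

## Robot

A 6-joint arm with a two-finger parallel gripper is mounted at the origin on the work surface. World frame = base frame: x ahead of the robot, y to its left, z up, the work surface at z = 0. Lengths are in m, angles in degrees, forces in N, time in s.
With the tool pointing down it reaches from about 0.25 to 0.725 m from the base axis. Payload 9.7 kg.
Tool frame: the origin (TCP) lies at the very end of the fingers, on their centre line; the grasp point (between the pads) lies 19 mm behind it (bot.grip_point_offset is the z of the grasp point in the tool frame, in m); z points along the fingers, x is the direction in which the jaws open and shut, and the axes are right-handed (so a half turn about z gives the same grasp; the last joint's range is limited). The gripper opens to 85 mm and grips with 20 to 120 N. Pads are 22 mm wide; open, the fingers measure 114 mm over their backs; the gripper's body (76 mm by 85 mm) begins 54 mm behind the grasp point. The pads swing forward as they close: fully open they stand 13 mm farther back than shut.
Start: joints at [63.14, 4.979, 10.078, 95.1, 0, 90], TCP at [0.248, 0.491, 0.231] pointing down, gripper open.
Joint ranges: [-179.16, 179.16], [-48.56, 103.87], [-65.8, 70.77], [-126.05, 130.52], [-82.76, 87.17], [-180, 180]. Speed limits (degrees/s): [127.2, 127.2, 147.25, 180, 180, 180].

## Interface

Orientations are given as [roll, pitch, yaw] about the fixed x, y, z axes, in that order (R = Rz(yaw) Ry(pitch) Rx(roll)).
In Python, from workcell import get_obs, viewer, job_done, bot gives the robot as it stands.
- The arm moves only by the shell command python3 -m handwheel 'ROWS' [FORCE]. ROWS is JSON, a list of rows, each a list of 5 numbers: the closure, from 0 (fully open) to 1 (shut), then the shift along the world's x, y, z in m, then the turn about the world's z in degrees. A call has 1 to 5 rows; each row is the pose to reach, as a shift and turn from the pose measured when the call began; what a row does not reach only later rows make up. A row lasts 1/10 s, in which the tool goes at most 50 mm and 8.59 degrees, less where a joint would pass 70% of its speed; a pose out of reach is approached as far as the arm can. A call with a gripper value outside its range is refused whole. The fingers move at their own pace and stop on an object; FORCE is the grip in N (left out, the last holds). Time passes only in rows, so rows that repeat a pose let the fingers close. It gives the time, the measured TCP pose, the force and the opening at its end, in the units of the state.
- get_obs(): the state, without advancing time (a new reading comes with each control period).
- viewer.camera(name): name is "side" or "top"; returns a dict with "color" (384x512x3 uint8, blue, green, red), "K" (3x3 intrinsics, pixels), "origin" and "orientation" of the camera in the world. Camera axes: x right, y down, z forward; pixel columns grow to the right and rows downward; lengths in m; the calibration is good to about 2 mm. A picture is of the moment at which its call begins. There is no depth.
- job_done(): hands the job in, once; it reports no verdict.
The state is a dict: "time": time; "q": joint angles; "qd": joint speeds; "joint_efforts": joint torques, N m; "ee_pos": TCP position; "tcp_rot": TCP orientation; "wrist_force": force on the tool from outside, world axes, zero at the start; "torque": the same for the moment, N m; "opening": finger opening in m.
Only numpy, scipy, OpenCV 4.12 (cv2) and the standard library are available. Lean on these libraries where they do the work, as an engineer would, in place of code of your own. Each camera call takes 0.05 s, during which the arm holds its last target.

## Task

Push the sprung catch beside the casting mould outward until it snaps over to its far stop, then lift the mould's handle to tip the mould forward to 50 degrees (never past 65) and hold it there a moment, so that the cast bar rolls out into the wooden tray. Then lower the mould fully back to level and let go, leaving the catch swung out. The bar is still hot, so do not touch it with the gripper, do not lift against the catch while it is on, and leave the other things on the bench where they are.

Things in the scene. Friction and masses are not known exactly. Their poses are not given: they have to be found in the camera images.
- stand: Dark steel stand fixed to the bench: 150 x 230 mm base plate, two 115 mm posts that carry the mould. Origin on the bench straight under the mould's hinge, midway between the posts. Its -x axis is the pouring direction (to the tray), +x points to the handle, +y to the catch, z up. The hinge axis runs along its y, 100 mm above the bench.
- mould (a joint): Tilt of the mould in rad: 0 level on its stop, positive tipped forward (handle end up, front lip down to the tray); limit 1.35. 50 degrees is 0.87. The hinge is stiff: the mould stays where it is left; moving the handle along its arc takes under 10 N either way. The groove's front slope is 35 degrees: the bar rolls out once the tilt passes 35 to 40 degrees.
- groove (a point): Middle of the mould block's top face; moves with the mould. The block is dark iron, 0.9 kg, 90 mm long (15 mm before to 75 mm behind the hinge), 116 mm wide, with a groove across it that holds the bar. This point is 30 mm behind and 20 mm above the hinge axis; the cheeks at the sides are 12 mm higher (132 mm above the bench when level).
- handle (a point): Middle of the mould's handle: round steel bar 12 mm thick, parallel to the hinge, 95 mm free between two thin side arms, 60 mm behind the block. When level it lies 135 mm behind and 35 mm above the hinge axis (135 mm above the bench); it moves with the mould. Can be pinched from above, fingers closing along the stand's x, and can turn between the fingers.
- catch (a joint): Angle of the sprung catch in rad: 0 upright with its tooth over the mould's side lug (mould locked level), 0.95 leaning outward (stand's +y) on its far stop (mould free). A spring pushes it away from 0.42 to whichever stop is nearer, so it needs pushing past about 0.45 and then snaps over. About 4 N at the top starts it.
- catch_top (a point): Centre of the top end of the catch, an upright flat steel arm 165 mm long, 20 x 10 mm, with a 30 x 14 x 36 mm thumb pad at its top. When upright it is 195 mm above the bench, 60 mm behind the hinge, 103 mm to the stand's +y. It swings about a pin along the stand's x, 30 mm above the bench, 92 mm to +y. Push its inner (mould) side towards +y.
- bar_centre (a point): Centre of the cast bar: round silver-grey metal, 22 mm diameter, 90 mm long, along its y axis, 0.3 kg, lying in the mould's groove parallel to the hinge at the start. Hot: not to be touched.
- tray: Fixed open wooden tray in front of the mould under its lip, 150 mm along x by 140 mm along y, walls 6 mm thick and 35 mm high (70 mm at the end away from the mould), floor 6 mm. Origin at the centre of its underside, axes as the stand's.
- brick: Bystander: loose pale soldering block, 100 x 100 x 25 mm, origin at the centre of its underside.
- bowl: Bystander: loose white bowl, 90 mm wide, 35 mm high, origin at the centre of its underside.
- hammer: Bystander: loose hammer, 200 mm long, lying on the bench behind the stand.
- wax: Bystander: loose pale block of wax, 80 x 50 x 30 mm, origin at the centre of its underside.
Not all that is in view belongs to the job. Of the things like the tray, leave any that is blue or pink; of the rest the larger one is meant.

How it is judged (in metres and radians):
On the way, in this order (a step that is already met when the one before it is completed fails the run):
1. the catch has snapped to its outer stop with the mould still level (value of joint catch above 0.85 rad and value of joint mould below 0.1 rad), for 0.2 s.
2. the mould is held tipped between 43 and 58 degrees, with the bar rolled out into the tray (value of joint mould between 0.75 and 1.01 rad and x of bar_centre in the frame of tray between -0.075 and 0.075 m and y of bar_centre in the frame of tray between -0.07 and 0.07 m and z of bar_centre in the frame of tray below 0.03 m), for 0.4 s.
At the end, for the whole second after the job is handed in: The mould is back level (within 3 degrees), the catch is on its outer stop (over 0.85 rad), and the bar lies at rest inside the tray (value of joint mould below 0.05 rad and value of joint catch above 0.85 rad and linear speed of bar below 0.05 m/s and x of bar_centre in the frame of tray between -0.075 and 0.075 m and y of bar_centre in the frame of tray between -0.07 and 0.07 m and z of bar_centre in the frame of tray below 0.03 m); the robot touches nothing.
It fails at once if the mould is tipped past 65 degrees (value of joint mould above 1.134 rad).
It fails at once if the mould is forced up while the catch is on (value of joint mould above 0.12 rad and value of joint catch below 0.42 rad).
It fails at once if the hot bar is touched by the gripper (contact force between any of the fingers, the arm and bar above 0.5 N).
It fails at once if a bystander (block, bowl, hammer, wax) is moved more than 20 mm (distance of any of brick, bowl, hammer, wax from where it was at the start of the episode above 0.02 m).
It also fails if it takes over 54 s, if anything falls off the work surface, if the arm or the gripper's body presses on something with over 40 N, if the wrist force passes 120 N, or if a joint passes its speed limit or range.

## Working session

There is one attempt and no reset: what is moved stays moved. The work goes in short steps, Python scripts to look and compute and a shell command to move; the robot and the scene stay as the last step left them, time stands still between calls to the robot, and variables do not carry over. Pictures are saved under pics/ and viewed, and the job is handed in when it is done.

```bash
mkdir -p pics; ls; python3 - <<'E'
from workcell import get_obs, viewer, bot
import cv2
print(get_obs())
for n in("side","top"):
    c=viewer.camera(n); cv2.imwrite(f"pics/{n}0.png",c["color"]); print(n,c["K"],c["origin"],c["orientation"])
E
```

```text
pics
{'time': 0.0, 'q': array([ 6.31397122e+01,  5.01131640e+00,  1.00336913e+01,  9.50993906e+01,
       -4.02285340e-04,  9.00001893e+01]), 'qd': array([-0.05275397, -0.0002881 , -0.08565441,  0.07148066,  0.04546673,
       -0.05054962]), 'joint_efforts': array([ 2.64500068e-04, -5.20389569e+01,  4.64802825e+01,  1.61802757e-02,
        1.24253742e-05, -2.45913600e-05]), 'ee_pos': array([0.24839579, 0.49045265, 0.23057416]), 'tcp_rot': array([1.79999597e+02, 7.70157289e-02, 6.31395229e+01]), 'wrist_force': array([-0.53233147,  0.87405843, -1.52472003]), 'torque': array([ 0.02445966,  0.05540994, -0.02096567]), 'opening': 0.08559434373945443}
side [[472.96120324   0.         249.66626801]
 [  0.         472.96120324 192.96427462]
 [  0.           0.           1.        ]] [ 0.00831937 -0.70830573  0.91592945] [-132.67659489    1.27700259  -37.50607641]
top [[488.25872471   0.         250.77010439]
 [  0.         488.25872471 198.70639779]
 [  0.           0.           1.        ]] [ 0.21164698 -0.00662136  1.67152631] [-1.68754403e+02  1.33817643e-01 -9.16008951e+01]
```

View pics/side0.png

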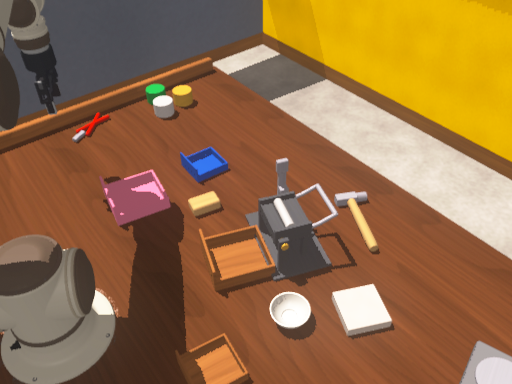

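View pics/top0.png

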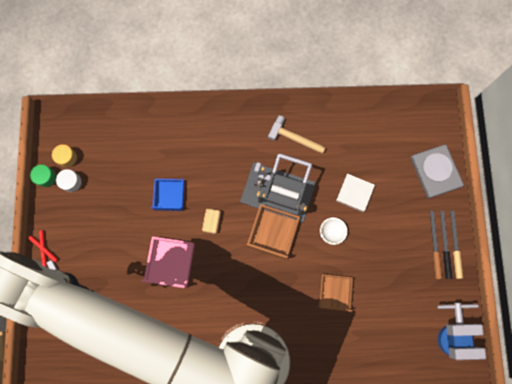

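Side view: stand at about (290,235), catch pad (282,163), handle (322,200). There are four tray-like things, in top-view pixels:
- Blue (169,194): excluded by colour.
- Pink (170,262): excluded by colour.
- Small brown (337,292).
- Larger brown (274,231): this one is meant. It is the larger of the brown pair and lies under the mould's lip.

I'll confirm that in a crop.

```bash
python3 - <<'E'
import cv2,numpy as np
t=cv2.imread("pics/top0.png");s=cv2.imread("pics/side0.png")
a=cv2.resize(t[140:265,225:345],None,fx=4.8,fy=4.8,interpolation=cv2.INTER_CUBIC)
cv2.imwrite("pics/topc.png",a)
a=cv2.resize(s[145:295,190:350],None,fx=4,fy=4,interpolation=cv2.INTER_CUBIC)
cv2.imwrite("pics/sidec.png",a)
E
```

```text
(no output)
```

View pics/topc.png

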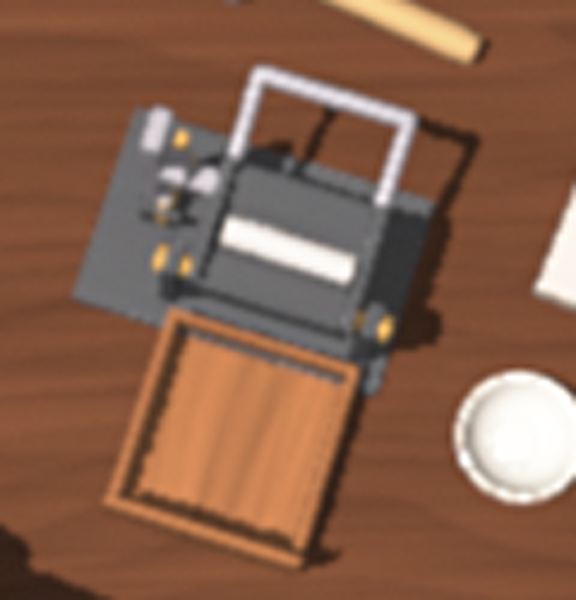

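View pics/sidec.png

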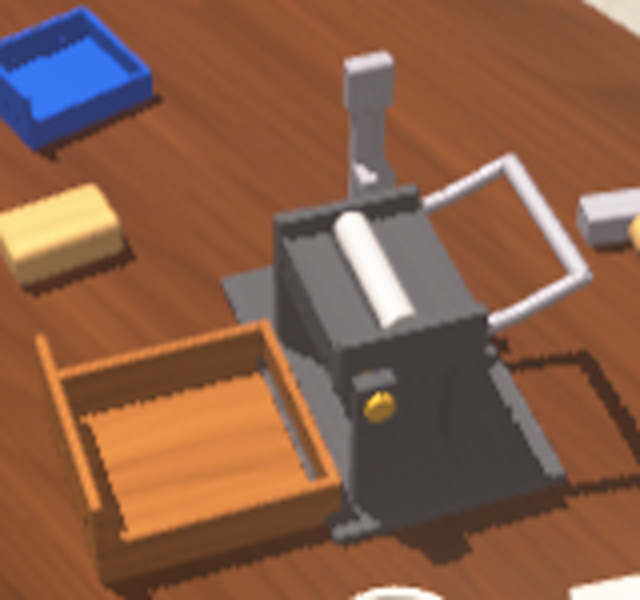

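The crop shows an open brown tray at the lip, with the high wall on its far side, so it is the tray meant. The catch is upright and the handle loop corners are at top-view px (279,155) and (311,165). Next I'll locate these points.

```bash
cat > h.py <<'E'
import numpy as np,cv2
from scipy.spatial.transform import Rotation as R
from workcell import get_obs, viewer, bot
C={}
def cam(n):
    if n not in C: C[n]=viewer.camera(n)
    return C[n]
def ray(n,p):
    c=cam(n); d=np.linalg.inv(c["K"])@[p[0],p[1],1]
    return np.array(c["origin"]),R.from_euler('xyz',c["orientation"],degrees=True).as_matrix()@d
def onz(n,p,z):
    o,d=ray(n,p); return o+d*(z-o[2])/d[2]
def proj(n,X):
    c=cam(n);M=R.from_euler('xyz',c["orientation"],degrees=True).as_matrix()
    v=c["K"]@(M.T@(np.array(X)-c["origin"])); return v[:2]/v[2]
def tri(pt,ps):
    (a,u),(b,v)=ray("top",pt),ray("side",ps)
    s=np.linalg.lstsq(np.c_[u,-v],b-a,rcond=None)[0]
    p,q=a+u*s[0],b+v*s[1]; return (p+q)/2,np.linalg.norm(p-q)
E
python3 - <<'E'
from h import *
np.set_printoptions(precision=4,suppress=True)
T=lambda x,y:(225+(x+.5)/4.8-.5,140+(y+.5)/4.8-.5)
S=lambda x,y:(190+(x+.5)/4-.5,145+(y+.5)/4-.5)
h1,h2=onz("top",T(260,73),.135),onz("top",T(413,119),.135)
print("handle",h1,h2,np.linalg.norm(h1-h2), tri(T(260,73),S(512,158)),tri(T(413,119),S(586,275)))
b1,b2=onz("top",T(222,232),.125),onz("top",T(352,268),.125); print("bar",b1,b2)
yv=h1-h2; yv/=np.linalg.norm(yv); xv=np.array([yv[1],-yv[0],0]); 
print("yaw",np.degrees(np.arctan2(xv[1],xv[0])))
cs=[onz("top",T(*p),.035) for p in((172,312),(357,366))]; print("tray near rim",cs)
d=cs[0]-cs[1];print("yaw tray",np.degrees(np.arctan2(-d[0],d[1])))
dd=b1-b2;print("yaw bar",np.degrees(np.arctan2(-dd[0],dd[1])))
print("plate corners",[onz("top",T(*p),.006) for p in((138,105),(73,296),(434,200))])
o=(h1+h2)/2-.135*xv; print("origin",o)
for nm,l in dict(catch=(.06,.103,.195),h=(.135,0,.135),groove=(.03,0,.12),c1=(.075,.058,.132),trayc=(-.02,0,.035)).items():
    X=np.array([o[0],o[1],0])+xv*l[0]+yv*l[1]; X[2]=l[2]
    print(nm,X,"topcrop",(proj("top",X)-[225,140])*4.8,"sidecrop",(proj("side",X)-[190,145])*4)
E
```

```text
handle [ 0.6607 -0.1071  0.135 ] [ 0.6254 -0.2095  0.135 ] 0.10828713537847603 (array([ 0.66  , -0.1069,  0.1364]), np.float64(0.0005046221906969527)) (array([ 0.6236, -0.2084,  0.137 ]), np.float64(0.0028339690789610864))
bar [ 0.5529 -0.0777  0.125 ] [ 0.5256 -0.1643  0.125 ]
yaw -19.03009322197271
tray near rim [array([ 0.5156, -0.0443,  0.035 ]), array([ 0.4731, -0.1737,  0.035 ])]
yaw tray -18.178207005437955
yaw bar -17.49676717879167
plate corners [array([ 0.6765, -0.0249,  0.006 ]), array([0.5348, 0.0263, 0.006 ]), array([ 0.5986, -0.2386,  0.006 ])]
origin [ 0.5154 -0.1142  0.135 ]
catch [ 0.6057 -0.0364  0.195 ] topcrop [157.8831 129.3202] sidecrop [372.094   61.5251]
h [ 0.643  -0.1583  0.135 ] topcrop [334.4423  94.0526] sidecrop [549.584  214.4318]
groove [ 0.5438 -0.124   0.12  ] topcrop [288.6763 242.9457] sidecrop [385.3451 274.2341]
c1 [ 0.6052 -0.0839  0.132 ] topcrop [226.8088 152.1681] sidecrop [419.1296 179.7049]
trayc [ 0.4965 -0.1077  0.035 ] topcrop [260.4646 334.0966] sidecrop [305.5854 391.0468]
```

The mould frame fits all the points: origin about (0.515,-0.1155), yaw about -18.5°. The predicted catch top at crop (158,129) matches the picture. I'll close the jaws and travel to the inner side of the pad, TCP target (0.595,-0.066,0.155), yaw -18.5°.

```bash
python3 -m handwheel '[[1,0.025,-0.040,0.02,-8],[1,0.050,-0.080,0.04,-16],[1,0.075,-0.120,0.04,-24],[1,0.100,-0.160,0.04,-32],[1,0.125,-0.200,0.04,-40]]' 40; python3 -m handwheel '[[1,0.025,-0.040,0,-8],[1,0.050,-0.080,0,-16],[1,0.075,-0.120,0,-24],[1,0.100,-0.160,0,-32],[1,0.125,-0.200,0,-40]]'
```

```text
time: 0.7
ee_pos: [0.3741, 0.2889, 0.271]
tcp_rot: [-180.0, 0.0, 22.8]
wrist_force: [1.5, -0.4, 0.6]
opening: 0.0123
time: 1.2
ee_pos: [0.4997, 0.087, 0.271]
tcp_rot: [-180.0, 0.0, -17.5]
wrist_force: [0.4, 1.6, 0.1]
opening: 0.0002
```

```bash
python3 -m handwheel '[[1,0.024,-0.038,0,-1],[1,0.048,-0.076,0,-1],[1,0.072,-0.115,0,-1],[1,0.095,-0.153,0,-1],[1,0.095,-0.153,0,-1]]'; python3 - <<'E'
from h import *
print(get_obs()["ee_pos"])
for n in("top","side"):
    c=cam(n)["color"]; a=c[135:265,220:350] if n=="top" else c[100:250,210:370]
    cv2.imwrite(f"pics/{n}1.png",cv2.resize(a,None,fx=4,fy=4,interpolation=cv2.INTER_CUBIC)[:600])
E
```

```text
time: 1.7
ee_pos: [0.5963, -0.0702, 0.2687]
tcp_rot: [179.9, 0.1, -18.7]
wrist_force: [0.3, -0.4, -0.4]
opening: -0.0002
[ 0.59630135 -0.07018145  0.26874007]
```

View pics/side1.png

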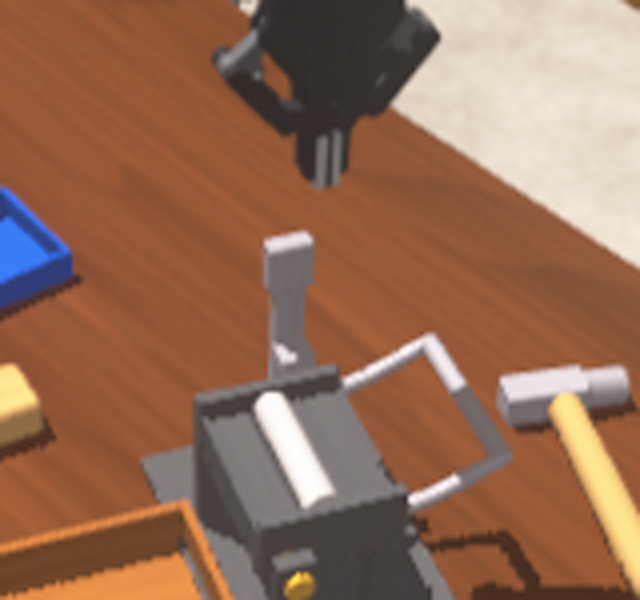

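The picture shows the closed fingertips at crop (325,185), above and to the mould side of the pad, as worked out (stand 63, 69 mm). I'll lower 112 mm.

```bash
python3 -m handwheel '[[1,0,0,-0.04,0],[1,0,0,-0.08,0],[1,0,0,-0.112,0],[1,0,0,-0.112,0]]'; python3 - <<'E'
from h import *
print(get_obs()["ee_pos"],get_obs()["wrist_force"])
c=cam("side")["color"]; a=c[100:250,210:370]
cv2.imwrite("pics/side2.png",cv2.resize(a,None,fx=4,fy=4,interpolation=cv2.INTER_CUBIC))
E
```

```text
time: 2.2
ee_pos: [0.5921, -0.0653, 0.1539]
tcp_rot: [179.9, 0.5, -18.5]
wrist_force: [-0.1, -0.4, -0.3]
opening: 0.0001
[ 0.59213984 -0.06527491  0.15386782] [-0.12921638 -0.3785494  -0.26456409]
```

View pics/side2.png

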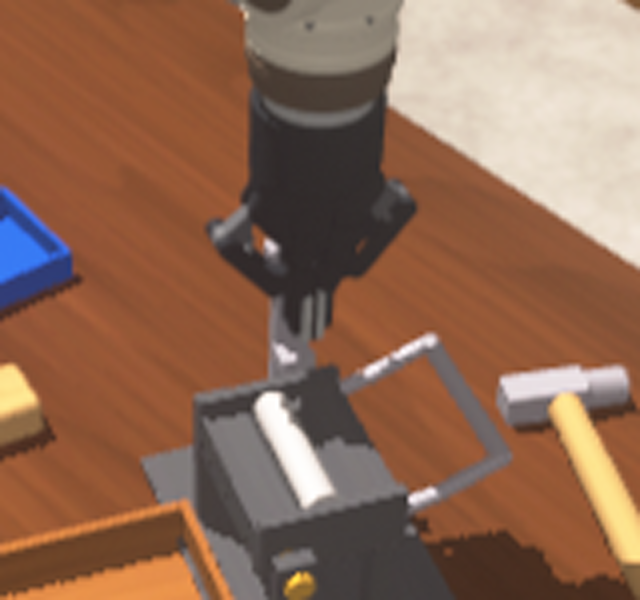

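The fingers are now down between the mould and the catch pad. I'll push along the stand's +y.

```bash
python3 -m handwheel '[[1,0.005,0.014,0,0],[1,0.010,0.028,0,0],[1,0.015,0.043,0,0],[1,0.020,0.057,0,0],[1,0.025,0.071,0,0]]';python3 -m handwheel '[[1,0.004,0.012,0,0],[1,0.008,0.024,0,0],[1,0.012,0.036,0,0],[1,0.012,0.036,0,0],[1,0.012,0.036,0,0]]'; python3 - <<'E'
from h import *
print(get_obs()["ee_pos"],get_obs()["wrist_force"])
c=cam("side")["color"]; a=c[100:250,210:370]
cv2.imwrite("pics/side3.png",cv2.resize(a,None,fx=4,fy=4,interpolation=cv2.INTER_CUBIC))
E
```

```text
time: 2.75
ee_pos: [0.6191, 0.0073, 0.1578]
tcp_rot: [-180.0, 0.2, -18.5]
wrist_force: [-0.1, 0.3, -0.2]
opening: 0.0002
time: 3.25
ee_pos: [0.6311, 0.0435, 0.1576]
tcp_rot: [-180.0, 0.2, -18.5]
wrist_force: [-0.4, -0.5, 0.7]
opening: 0.0003
[0.63111278 0.04349594 0.15764721] [-0.36206862 -0.47129967  0.65094237]
```

View pics/side3.png

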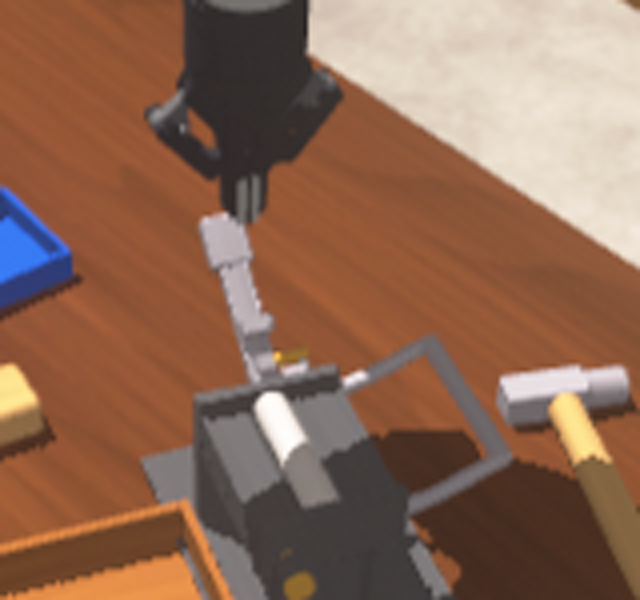

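```bash
cat >> h.py <<'E'
O=np.array([.515,-.1155]);yw=np.radians(-18.5)
def W(x,y,z):
    return np.array([O[0]+x*np.cos(yw)-y*np.sin(yw),O[1]+x*np.sin(yw)+y*np.cos(yw),z])
E
python3 - <<'E'
from h import *
for a in(.5,.7,.85,.95):
    X=W(.06,.092+.011*np.cos(a)+.165*np.sin(a),.03+.165*np.cos(a)-.011*np.sin(a))
    print(a,(proj("side",X)-[210,100])*4, (proj("top",X)-[220,135])*4)
c=cam("top")["color"][135:265,220:350]
cv2.imwrite("pics/top3.png",cv2.resize(c,None,fx=4,fy=4,interpolation=cv2.INTER_CUBIC))
E
```

```text
0.5 [244.88972347 202.51448416] [ 58.19622446 109.95920679]
0.7 [230.58086351 204.59771184] [ 28.37257038 107.71913955]
0.85 [221.84887769 212.34585714] [ 10.21524826 108.13753608]
0.95 [217.03461404 220.21041727] [  0.32174735 109.3793308 ]
```

View pics/top3.png

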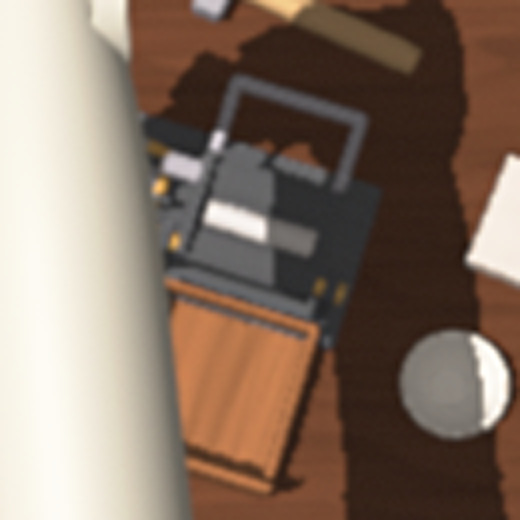

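The pad's top face is centred at about side crop (221,216), matching the prediction for 0.85 to 0.95 rad, and the wrist force is about zero, so the catch has snapped over. Next I'll rise and move over the handle with the jaws half open.

```bash
python3 -m handwheel '[[0.5,0,0,0.04,0],[0.5,0,0,0.08,0],[0.5,0.003,-0.04,0.08,0],[0.5,0.006,-0.08,0.08,0],[0.5,0.009,-0.12,0.08,0]]';python3 -m handwheel '[[0.5,0.002,-0.04,0,0],[0.5,0.003,-0.08,0,0],[0.5,0.003,-0.08,0,0],[0.5,0.003,-0.08,0,0]]'; python3 - <<'E'
from h import *
print(get_obs()["ee_pos"],W(.135,0,.135))
c=cam("side")["color"]; a=c[100:250,210:370]
cv2.imwrite("pics/side4.png",cv2.resize(a,None,fx=4,fy=4,interpolation=cv2.INTER_CUBIC))
E
```

```text
time: 3.9
ee_pos: [0.6399, -0.0789, 0.2384]
tcp_rot: [-180.0, 0.2, -18.5]
wrist_force: [0.9, -0.3, 0.5]
opening: 0.0427
time: 4.3
ee_pos: [0.6426, -0.1603, 0.2382]
tcp_rot: [-180.0, 0.2, -18.7]
wrist_force: [-0.8, 0.1, -0.2]
opening: 0.0427
[ 0.6425502  -0.1603125   0.23822602] [ 0.64302369 -0.15833613  0.135     ]
```

View pics/side4.png

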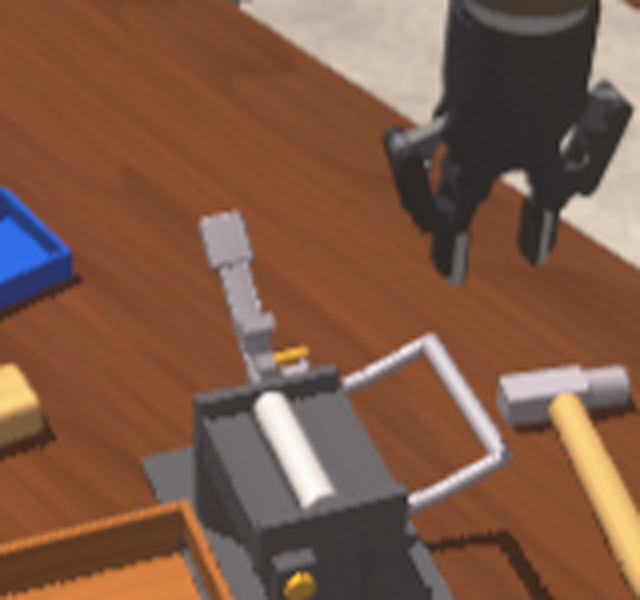

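The catch is still swung out (pad at crop (222,235)), and the open jaws straddle the line of the handle. Descending 123 mm, then pinching.

```bash
python3 -m handwheel '[[0.5,0,0.002,-0.045,0],[0.5,0,0.002,-0.09,0],[0.5,0,0.002,-0.122,0],[0.5,0,0.002,-0.122,0]]'; python3 -m handwheel '[[0.5,0,0,0,0],[1,0,0,0,0],[1,0,0,0,0],[1,0,0,0,0],[1,0,0,0,0]]' 50;python3 - <<'E'
from h import *
print(get_obs()["ee_pos"])
c=cam("side")["color"]; a=c[100:250,210:370]
cv2.imwrite("pics/side5.png",cv2.resize(a,None,fx=4,fy=4,interpolation=cv2.INTER_CUBIC))
E
```

```text
time: 4.75
ee_pos: [0.6403, -0.1553, 0.1114]
tcp_rot: [-180.0, 0.6, -18.5]
wrist_force: [0.0, 0.1, 0.1]
opening: 0.0428
time: 5.25
ee_pos: [0.6407, -0.155, 0.1137]
tcp_rot: [-179.9, 0.5, -18.5]
wrist_force: [-3.8, 3.4, 5.9]
opening: 0.0104
[ 0.64073727 -0.15502587  0.11371804]
```

View pics/side5.png

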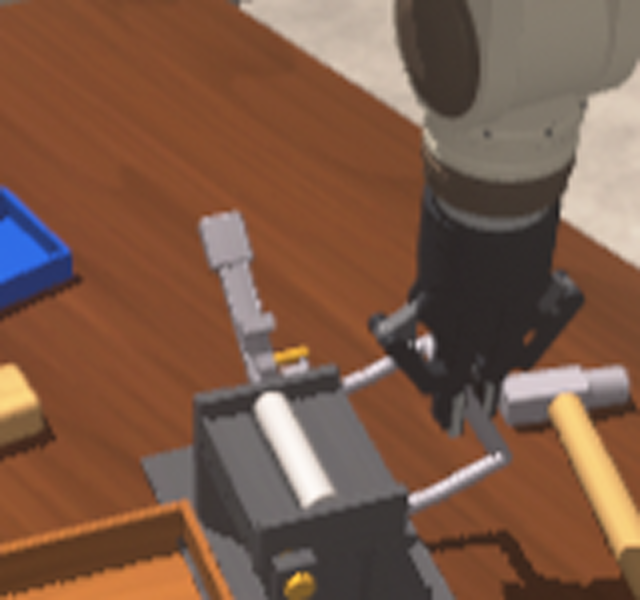

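The handle is gripped (opening 10.4 mm on the 12 mm bar) and the mould is still level. Now the table for the arc.

```bash
python3 - <<'E'
import numpy as np
for d in range(0,56,3):
    a=np.radians(d);x=.135*(np.cos(a)-1)-.035*np.sin(a);z=.135*np.sin(a)+.035*(np.cos(a)-1)
    print(d,np.round([x*.948,-x*.317,z],4), "abs",np.round([.6407+x*.948,-.155-x*.317,.1137+z],4))
E
```

```text
0 [ 0. -0.  0.] abs [ 0.6407 -0.155   0.1137]
3 [-0.0019  0.0006  0.007 ] abs [ 0.6388 -0.1544  0.1207]
6 [-0.0042  0.0014  0.0139] abs [ 0.6365 -0.1536  0.1276]
9 [-0.0068  0.0023  0.0207] abs [ 0.6339 -0.1527  0.1344]
12 [-0.0097  0.0032  0.0273] abs [ 0.631  -0.1518  0.141 ]
15 [-0.0129  0.0043  0.0337] abs [ 0.6278 -0.1507  0.1474]
18 [-0.0165  0.0055  0.04  ] abs [ 0.6242 -0.1495  0.1537]
21 [-0.0204  0.0068  0.0461] abs [ 0.6203 -0.1482  0.1598]
24 [-0.0246  0.0082  0.0519] abs [ 0.6161 -0.1468  0.1656]
27 [-0.029   0.0097  0.0575] abs [ 0.6117 -0.1453  0.1712]
30 [-0.0337  0.0113  0.0628] abs [ 0.607  -0.1437  0.1765]
33 [-0.0387  0.0129  0.0679] abs [ 0.602  -0.1421  0.1816]
36 [-0.0439  0.0147  0.0727] abs [ 0.5968 -0.1403  0.1864]
39 [-0.0494  0.0165  0.0772] abs [ 0.5913 -0.1385  0.1909]
42 [-0.0551  0.0184  0.0813] abs [ 0.5856 -0.1366  0.195 ]
45 [-0.0609  0.0204  0.0852] abs [ 0.5798 -0.1346  0.1989]
48 [-0.067   0.0224  0.0887] abs [ 0.5737 -0.1326  0.2024]
51 [-0.0732  0.0245  0.0919] abs [ 0.5675 -0.1305  0.2056]
54 [-0.0796  0.0266  0.0948] abs [ 0.5611 -0.1284  0.2085]
```

```bash
python3 -m handwheel '[[1,-0.002,0.0006,0.007,0],[1,-0.0042,0.0014,0.014,0],[1,-0.0068,0.0023,0.0207,0],[1,-0.0097,0.0032,0.0273,0],[1,-0.0129,0.0043,0.0337,0]]'; python3 - <<'E'
from h import *
o=get_obs();print(o["ee_pos"],o["wrist_force"],o["opening"])
c=cam("side")["color"]; a=c[100:250,210:370]
cv2.imwrite("pics/side6.png",cv2.resize(a,None,fx=4,fy=4,interpolation=cv2.INTER_CUBIC))
E
```

```text
time: 5.8
ee_pos: [0.6282, -0.1505, 0.1482]
tcp_rot: [-179.9, 0.4, -18.5]
wrist_force: [4.6, 1.6, -8.1]
opening: 0.0102
[ 0.62817228 -0.15053455  0.14819671] [ 4.57779139  1.55364315 -8.09078008] 0.010226664923840162
```

View pics/side6.png

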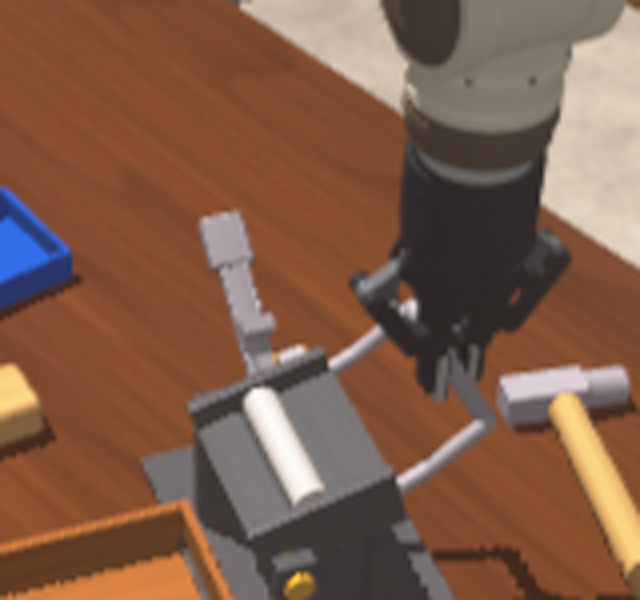

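The mould is tipping cleanly at about 15°, the catch is out and forces are low. Continuing to about 30° and then 45°.

```bash
python3 -m handwheel '[[1,-0.004,0.0012,0.006,0],[1,-0.008,0.0025,0.012,0],[1,-0.012,0.004,0.018,0],[1,-0.0165,0.0055,0.0235,0],[1,-0.021,0.007,0.0288,0]]'; python3 -m handwheel '[[1,-0.005,0.0016,0.005,0],[1,-0.010,0.0033,0.010,0],[1,-0.0155,0.005,0.0144,0],[1,-0.0155,0.005,0.0144,0],[1,-0.0155,0.005,0.0144,0]]'; python3 - <<'E'
from h import *
o=get_obs();print(o["ee_pos"],o["wrist_force"],o["opening"])
c=cam("side")["color"]; a=c[145:295,190:350]
cv2.imwrite("pics/side7.png",cv2.resize(a,None,fx=4,fy=4,interpolation=cv2.INTER_CUBIC))
E
```

```text
time: 6.35
ee_pos: [0.6075, -0.1431, 0.1791]
tcp_rot: [-179.8, 0.3, -18.5]
wrist_force: [6.2, 3.9, -5.9]
opening: 0.0101
time: 6.85
ee_pos: [0.5915, -0.1374, 0.195]
tcp_rot: [-179.8, 0.3, -18.4]
wrist_force: [0.0, 6.4, 0.3]
opening: 0.0103
[ 0.59147915 -0.1373951   0.19499373] [0.03789588 6.35959489 0.32278189] 0.010321396628145206
```

View pics/side7.png

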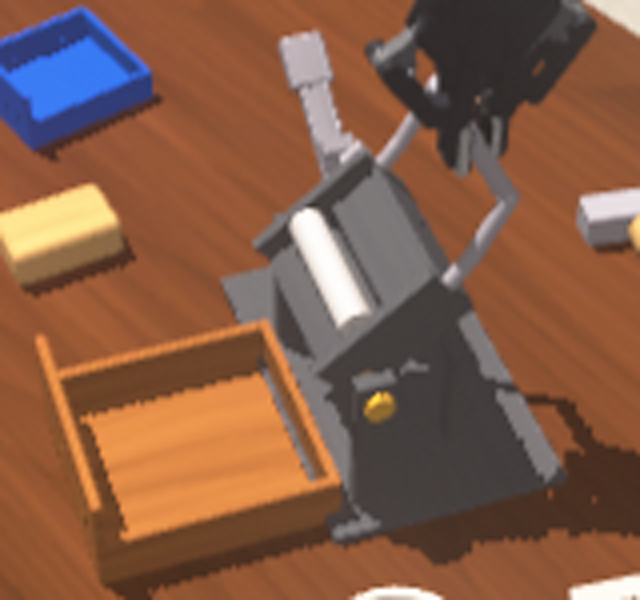

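The mould is now at about 40° with the bar still in the groove, at crop (330,265). Going on to 50°.

```bash
python3 -m handwheel '[[1,-0.006,0.002,0.004,0],[1,-0.012,0.004,0.0075,0],[1,-0.018,0.006,0.0105,0],[1,-0.022,0.0074,0.012,0],[1,-0.022,0.0074,0.012,0]]'; python3 -m handwheel '[[1,0,0,0,0],[1,0,0,0,0],[1,0,0,0,0],[1,0,0,0,0],[1,0,0,0,0]]'; python3 - <<'E'
from h import *
o=get_obs();print(o["ee_pos"],o["wrist_force"],o["opening"])
c=cam("side")["color"]; a=c[145:295,190:350]
cv2.imwrite("pics/side8.png",cv2.resize(a,None,fx=4,fy=4,interpolation=cv2.INTER_CUBIC))
E
```

```text
time: 7.4
ee_pos: [0.5702, -0.1297, 0.2094]
tcp_rot: [-179.7, -0.0, -18.4]
wrist_force: [5.8, 4.3, 4.5]
opening: 0.0103
time: 7.9
ee_pos: [0.5699, -0.1295, 0.2097]
tcp_rot: [-179.7, 0.0, -18.4]
wrist_force: [-2.5, 4.3, -1.4]
opening: 0.01
[ 0.5699206  -0.12954472  0.20966987] [-2.46904833  4.2782185  -1.35230203] 0.010030001626886987
```

View pics/side8.png

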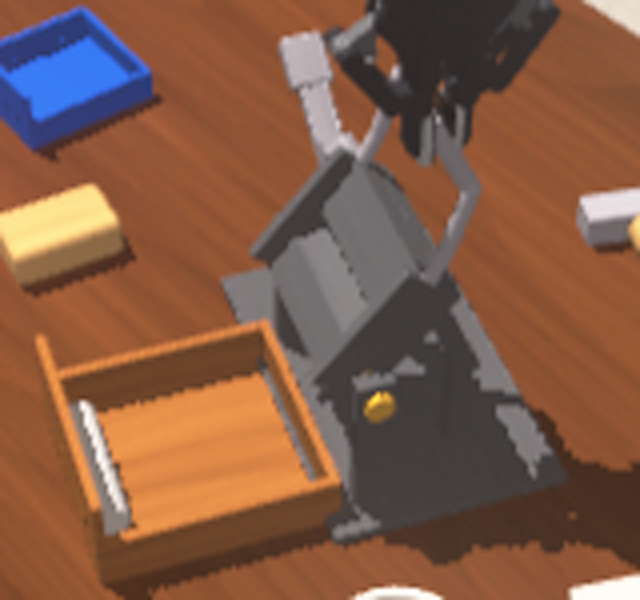

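The bar has rolled out and lies along the tray's far wall, from crop (85,405) to (118,525). The arm estimate gives about 51° of tilt. I'll hold, and cross-check the tilt against the handle corner seen at crop (478,190).

```bash
python3 -m handwheel '[[1,0,0,0,0],[1,0,0,0,0],[1,0,0,0,0],[1,0,0,0,0],[1,0,0,0,0]]'; python3 - <<'E'
from h import *
for d in(0,43,46,49,52,55,58):
    a=np.radians(d)
    print(d,[((proj("side",W(.135*np.cos(a)-.035*np.sin(a),y,.1+.135*np.sin(a)+.035*np.cos(a)))-[190,145]+.5)*4).round() for y in(-.0505,)],
      [((proj("side",W(.075*np.cos(a)-.032*np.sin(a),y,.1+.075*np.sin(a)+.032*np.cos(a)))-[190,145]+.5)*4).round() for y in(-.058,.058)])
S=lambda x,y:(190+(x+.5)/4-.5,145+(y+.5)/4-.5)
p=[onz("side",S(*q),.020) for q in((88,402),(118,518))];
m=(p[0]+p[1])/2; d=m[:2]-O
print(m, d@[np.cos(yw),np.sin(yw)], d@[-np.sin(yw),np.cos(yw)])
q=np.array([onz("side",S(x,y),.035)[:2] for x,y in((268,324),(338,488))])-O
print("near rim stand",[(v@[np.cos(yw),np.sin(yw)],v@[-np.sin(yw),np.cos(yw)]) for v in q])
E
```

```text
time: 8.45
ee_pos: [0.57, -0.1296, 0.2096]
tcp_rot: [-179.7, 0.0, -18.4]
wrist_force: [-1.1, 4.1, -1.2]
opening: 0.0098
0 [array([590., 273.])] [array([500., 311.]), array([421., 183.])]
43 [array([506., 192.])] [array([436., 276.]), array([358., 146.])]
46 [array([496., 190.])] [array([430., 276.]), array([352., 146.])]
49 [array([485., 188.])] [array([423., 276.]), array([346., 145.])]
52 [array([474., 187.])] [array([416., 276.]), array([340., 145.])]
55 [array([463., 186.])] [array([409., 277.]), array([333., 146.])]
58 [array([451., 186.])] [array([402., 278.]), array([326., 146.])]
[ 0.37442554 -0.0610622   0.02      ] -0.1505834546789583 0.007019721367811112
near rim stand [(np.float64(-0.023155168906770742), np.float64(0.06439695817793258)), (np.float64(-0.028963567276756624), np.float64(-0.07421624541809611))]
```

By the handle corner and the cheek corners the tilt is about 50 to 51°, and it has been held for over 1 s. The bar is at about stand (-150, +7) mm, inside the tray. Lowering along the arc.

```bash
python3 -m handwheel '[[1,0.0062,-0.0021,-0.0032,0],[1,0.0123,-0.0041,-0.0067,0],[1,0.0181,-0.0061,-0.0106,0],[1,0.0238,-0.008,-0.0147,0],[1,0.0293,-0.0098,-0.0192,0]]'; python3 -m handwheel '[[1,0.0052,-0.0018,-0.0048,0],[1,0.0102,-0.0034,-0.0099,0],[1,0.0149,-0.005,-0.0152,0],[1,0.0193,-0.0065,-0.0208,0],[1,0.0235,-0.0079,-0.0266,0]]';python3 -m handwheel '[[1,0.0039,-0.0013,-0.0061,0],[1,0.0075,-0.0025,-0.0124,0],[1,0.0107,-0.0036,-0.0188,0],[1,0.0136,-0.0045,-0.0254,0],[1,0.0162,-0.0054,-0.0322,0]]'
```

```text
time: 9.0
ee_pos: [0.5993, -0.1401, 0.1904]
tcp_rot: [-179.8, 0.0, -18.4]
wrist_force: [-5.8, -0.4, 1.8]
opening: 0.0102
time: 9.5
ee_pos: [0.6231, -0.1486, 0.1634]
tcp_rot: [-179.8, 0.0, -18.5]
wrist_force: [-0.6, -4.0, 3.6]
opening: 0.0103
time: 10.0
ee_pos: [0.6388, -0.1543, 0.1303]
tcp_rot: [-179.9, 0.1, -18.5]
wrist_force: [-8.4, -2.0, 1.5]
opening: 0.01
```

```bash
python3 -m handwheel '[[1,0.0015,-0.0005,-0.006,0],[1,0.0025,-0.0008,-0.012,0],[1,0.0025,-0.0008,-0.016,0],[1,0.0025,-0.0008,-0.019,0],[1,0.0025,-0.0008,-0.019,0]]'; python3 - <<'E'
from h import *
o=get_obs();print(o["ee_pos"],o["wrist_force"],o["opening"])
c=cam("side")["color"]; a=c[145:295,190:350]
cv2.imwrite("pics/side9.png",cv2.resize(a,None,fx=4,fy=4,interpolation=cv2.INTER_CUBIC))
E
```

```text
time: 10.5
ee_pos: [0.6414, -0.155, 0.1213]
tcp_rot: [-179.8, -0.4, -18.5]
wrist_force: [-29.1, 5.7, 60.0]
opening: 0.0099
[ 0.64139966 -0.15501654  0.12132008] [-29.1425442    5.72586632  60.04847658] 0.009877280725385419
```

View pics/side9.png

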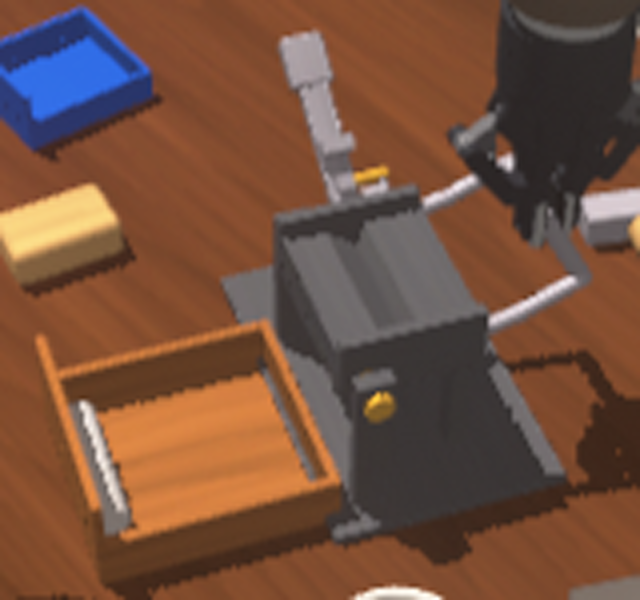

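The mould looks level, with its cheek corners back at crop (421,186) and (488,312), and it is on its stop (60 N of downward load). Releasing at the measured pose removes that load; then straight up.

```bash
python3 -m handwheel '[[0.9,0,0,-0.003,0],[0.5,0,0,-0.003,0],[0.5,0,0,-0.002,0],[0.5,0,0,0,0],[0.5,0,0,0,0]]'; python3 -m handwheel '[[0.5,0,0,0.02,0],[0.5,0,0,0.06,0],[0.5,0,0,0.10,0],[0.5,0,0,0.14,0],[0.5,0,0,0.14,0]]'; python3 - <<'E'
from h import *
o=get_obs();print(o["ee_pos"],o["wrist_force"],o["opening"])
for d in(0,2,4):
    a=np.radians(d)
    print(d,[((proj("side",W(.135*np.cos(a)-.035*np.sin(a),y,.1+.135*np.sin(a)+.035*np.cos(a)))-[190,145]+.5)*4).round() for y in(-.0505,.0505)])
c=cam("side")["color"]; a=c[145:295,190:350]
a=np.hstack([a,cv2.imread("pics/side0.png")[145:295,190:350]])
cv2.imwrite("pics/side10.png",cv2.resize(a,None,fx=2.5,fy=2.5,interpolation=cv2.INTER_CUBIC))
cv2.imwrite("pics/side10z.png",cv2.resize(c[145:295,190:350],None,fx=4,fy=4,interpolation=cv2.INTER_CUBIC))
cv2.imwrite("pics/side10f.png",c);cv2.imwrite("pics/top10.png",cam("top")["color"])
E
```

```text
time: 11.05
ee_pos: [0.6417, -0.1549, 0.1209]
tcp_rot: [-179.8, -0.4, -18.5]
wrist_force: [0.5, 0.1, -0.1]
opening: 0.0431
time: 11.55
ee_pos: [0.6431, -0.1552, 0.2671]
tcp_rot: [-179.8, -0.9, -18.5]
wrist_force: [0.3, 0.4, 0.9]
opening: 0.0428
[ 0.64310039 -0.15520467  0.26709458] [0.27501919 0.36097648 0.91474878] 0.04279422906522289
0 [array([590., 273.]), array([516., 164.])]
2 [array([589., 267.]), array([514., 159.])]
4 [array([587., 262.]), array([513., 153.])]
```

View pics/side10.png

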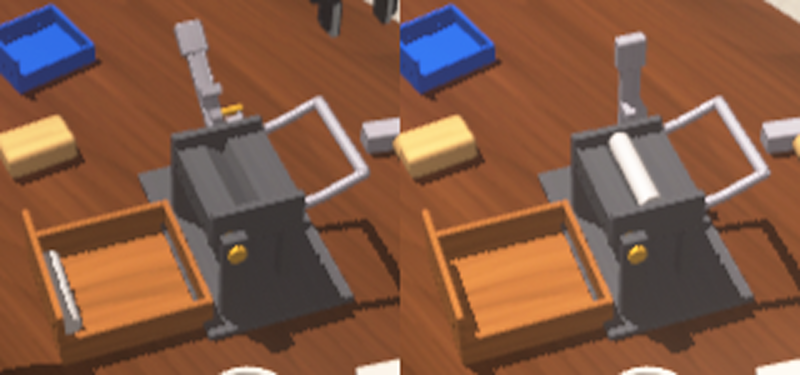

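View pics/side10z.png

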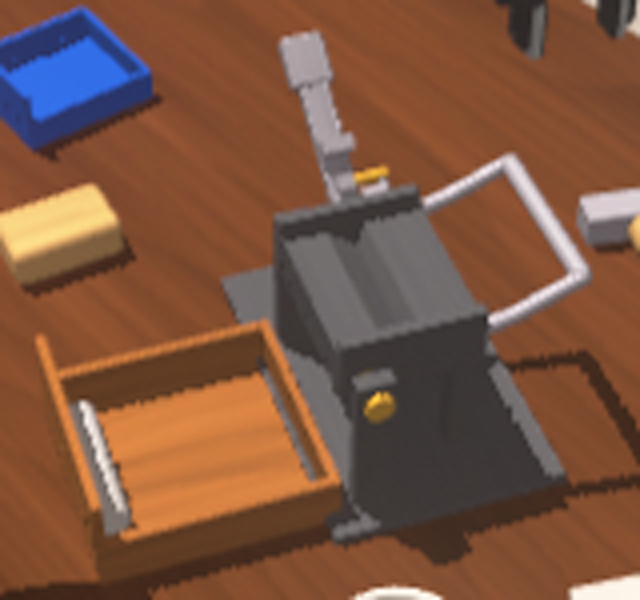

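View pics/side10f.png

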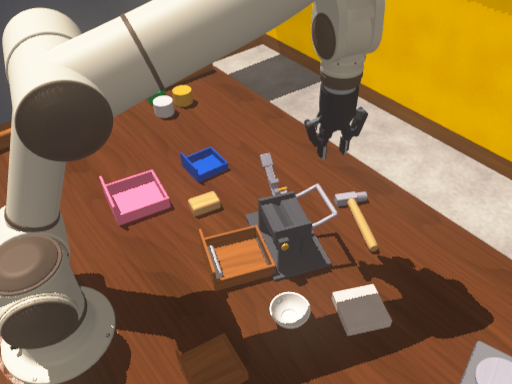

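The handle corners are back at crop (512,157) and (588,275), exactly as at the start, so the mould is level. The catch is leaning out, the bar is in the tray, and the bystanders are where they were. The gripper is clear, so I'm handing in.

```bash
python3 -m handwheel '[[0.5,0,0,0,0],[0.5,0,0,0,0]]'; python3 - <<'E'
from workcell import job_done
print(job_done())
E
```

```text
time: 11.85
ee_pos: [0.6422, -0.155, 0.2599]
tcp_rot: [-179.8, -0.4, -18.5]
wrist_force: [-0.1, -0.1, 0.2]
opening: 0.0424
the job is handed in; nothing more can be done
None
```

I ran the whole sequence and handed the job in at 11.85 s; no verdict is reported. With the fingers closed I pushed the catch over to its outer stop, then pinched the handle and tipped the mould to 50–51°. I held it there for over 1 s while the bar rolled into the larger brown tray, then lowered the mould to its stop, let go and moved clear.

**Last checks:**
- **Mould:** the handle corners are at the same pixels as at the start, so it is level.
- **Catch:** it is still leaning out. Its angle is a visual match to about 0.85–0.95 rad, not a direct reading.
- **Bar:** it lies inside the tray along the high wall, in the same place in the last three side pictures.
- **Bystanders:** all four look unmoved by eye in the side picture, though I did not measure them.
- **Gripper:** wrist force is about zero and nothing is touched.

**Off plan:** the fingers slid a few millimetres up the handle during the tilt. As a result the wrist force peaked at about 67 N when I seated the mould on its stop, against the 120 N limit.

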